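# Select a speed on the carving turntable

## Robot

A 7-joint arm with a two-finger parallel gripper is mounted at the origin on the work surface. World frame = base frame: x ahead of the robot, y to its left, z up, the work surface at z = 0. Lengths are in m, angles in degrees, forces in N, time in s.
With the tool pointing down it reaches from about 0.4 to 0.925 m from the base axis. Payload 4.1 kg.
Tool frame: the origin (TCP) lies midway between the tips of the shut fingers; the grasp point (between the pads) lies 19 mm behind it; z points along the fingers, y is the line along which they close (so a half turn about z gives the same grasp; the last joint's range is limited). The gripper opens to 85 mm and grips with 20 to 120 N. Pads are 22 mm wide; open, the fingers measure 114 mm over their backs; the gripper's body (76 mm by 85 mm) begins 54 mm behind the grasp point. The pads swing forward as they close: fully open they stand 13 mm farther back than shut.
Start: joints at [62.051, 22.827, 2.584, 88.041, -1.071, 69.15, -2.905], TCP at [0.246, -0.602, 0.231] pointing down, gripper open.
Joint ranges: [-161.44, 161.44], [-28.35, 127.94], [-78.24, 83.42], [0, 140.83], [-78.03, 258.03], [13.02, 114.36], [-168.23, 168.23]. Speed limits (degrees/s): [147.25, 147.25, 180, 180, 180, 180, 180].

## Interface

Orientations are given as a 3x3 rotation matrix whose columns are the frame's x, y, z axes.
In Python, from cell import arm gives the robot as it stands.
- The arm moves only by the tool move_arm, never from a script. Its argument "increments" is text: rows parted by semicolons, each of 7 numbers parted by spaces: the shift along the tool's x, y, z as a fraction of full scale, then the turn, a rotation vector about the tool's x, y, z as a fraction of full scale, then the closure, from 0 (fully open) to 1 (shut). In form: dx dy dz ax ay az hand; .... A call has 1 to 5 rows; each row shifts and turns the commanded pose from where the row before left it, along the tool's axes as they then stand; what a row does not reach is not made up. Full scale, the value 1, is 20 cm for a shift and 2 pi rad for a turn. A row lasts 1/12 s, in which the tool goes at most 41.7 mm and 7.16 degrees, less where a joint would pass 70% of its speed; a pose out of reach is approached as far as the arm can. A call with a number of a shift or a turn outside -1 to 1 is refused whole. A call with a gripper value outside its range is refused whole. The fingers move at their own pace and stop on an object; "newtons" is the grip in N (left out, the last holds). Time passes only in rows, so rows that do not move let the fingers close. It gives the time, the measured TCP pose, the force, the opening and the grip force at its end, in the units of the state.
- arm.read_state(): the state, without advancing time (a new reading comes with each control period).
- arm.grab_frame(name): name is "scene" or "top"; returns a dict with "image" (480x640x3 uint8, red, green, blue), "fx", "fy", "cx", "cy" (pixels), "world_from_camera" (4x4, takes a point from camera to world coordinates). Camera axes: x right, y down, z forward; pixel columns grow to the right and rows downward; lengths in m; the calibration is good to about 2 mm. A picture is of the moment at which its call begins. There is no depth.
- arm.job_done(): hands the job in; it is judged then, once.
Trained networks look in the newest picture that a camera, given by its name, has taken for a name from the list of things; names that differ only in an ending like _2 or _b are one class to them, and where a whole thing is asked for, a point or a joint stands for the part that bears it (a point fixed in the world has none). Each returns a list of dicts, best first, with "p" (0 to 1); they miss things now and then, are a little off and sometimes report something else, mostly with a low value. They report only what shows in the picture. A call takes as long as a camera call.
- arm.recognise(target, camera): "box" ([left, top, right, bottom] in pixels, round what is visible of it).
- arm.cut_out(target, camera): "pixels" (480x640 bool, what is visible of it) and "box" ([left, top, right, bottom] in pixels, round what is visible of it).
The state is a dict: "clock": time; "joints": joint angles; "joint_velocities": joint speeds; "tau": joint torques, N m; "eef_pos": TCP position; "ee_rot": TCP orientation; "ft_force": force on the tool from outside, world axes, zero at the start; "ft_torque": the same for the moment, N m; "finger_gap": opening from 0.0 (shut) to 1.0 (fully open); "grasp_force": force on a finger pad.
Only numpy, scipy, OpenCV 4.12 (cv2) and the standard library are available. Lean on these libraries where they do the work, as an engineer would, in place of code of your own. Each camera call takes 0.05 s, during which the arm holds its last target. There are 200 camera calls.

## Task

Change the carving turntable to its yellow speed: using only the outside of your fingers, push the black-gripped selector lever gently along its lane into the crossbar of the gate, across, and fully home into the slot marked by the yellow tile, then let go of it. Do not take the lever between the fingers, and leave the jar, brush and chisel where they are.

Things in the scene. Friction and masses are not known exactly. Their poses are not given: they have to be found in the camera images.
- machine: green carving turntable machine, bolted down. Origin: centre of the underside of its gear housing (170 x 150 mm, 120 mm high), at table height under the gate's middle. z is up; x runs along the gate's lanes, away from the robot at yaw 0; y along the crossbar, to the robot's left at yaw 0. The turntable with a stone is at y = -235 mm, 190 mm wide, 211 mm high; a motor at x = 80 to 180 mm, 100 mm high
- gate (a point): middle of the gate's crossbar at the top of the 12 mm aluminium gate plate, 120 mm above the table; axes as machine. The crossbar runs along y, 18 mm wide. Three lanes along x, at y = +30 (left), 0 and -30 mm, 14 mm wide, reach to x = +39 and -39 mm: a slot either side of the crossbar. Teeth between lanes have rounded tips. Left lane (white tiles): idle; the lever starts anywhere along it
- lever_pivot (a point): the gimbal on which the lever tilts both ways, inside the housing, 30 mm above the table, under the gate's middle. The lever is a 10 mm steel rod with a black grip on top; it stays where it is left (friction, no spring; about 3 N at the grip moves it). Its travel stops with the rod about 30 mm from the crossbar's middle, at plate height
- lever_grip (a point): point on the axis of the lever's black grip, a cylinder of 24 mm diameter, 62 mm long, 30 mm of it below this point and 32 above; z points up along the lever. It is 155 mm from the pivot, so it moves 1.85 times as far as the rod at the gate: 51 mm fore or aft when home, about 52 mm to a side in the outer lanes. Upright it is 185 mm above the table
- lever_pin (a point): the point on the axis of the lever's rod 84 mm from its pivot, level with the middle of the gate plate when upright: where the rod runs in the gate
- lane (a joint): sideways tilt of the lever, rad: about -0.34 in the left lane (y = +30 mm), 0 in the middle lane, about +0.34 in the right lane (y = -30 mm); stops at -0.347 and 0.347
- throw (a joint): tilt of the lever along its lane, rad: 0 in the crossbar, positive towards +x of the machine; stops at -0.335 and 0.335 (fully home)
- tile_yellow: yellow enamel tile, 18 x 22 mm, 2 mm thick, flat on the gate plate just past the blind end of one of the four slots of the middle and right lanes (which one changes). Origin: centre of its underside. The slot it marks runs from the crossbar straight towards it. With the lever fully home there, lever_pin is about 24.5 mm from this origin, seen from above
- tile_red: red enamel tile, 18 x 22 mm, 2 mm thick, flat on the gate plate just past the blind end of one of the four slots of the middle and right lanes (which one changes). Origin: centre of its underside. The slot it marks runs from the crossbar straight towards it. With the lever fully home there, lever_pin is about 24.5 mm from this origin, seen from above
- tile_blue: blue enamel tile, 18 x 22 mm, 2 mm thick, flat on the gate plate just past the blind end of one of the four slots of the middle and right lanes (which one changes). Origin: centre of its underside. The slot it marks runs from the crossbar straight towards it. With the lever fully home there, lever_pin is about 24.5 mm from this origin, seen from above
- tile_green: green enamel tile, 18 x 22 mm, 2 mm thick, flat on the gate plate just past the blind end of one of the four slots of the middle and right lanes (which one changes). Origin: centre of its underside. The slot it marks runs from the crossbar straight towards it. With the lever fully home there, lever_pin is about 24.5 mm from this origin, seen from above
- wax_jar: jar with an orange cap standing by the machine, 60 mm diameter, 85 mm high; origin at the centre of its underside. Leave alone
- brush: dust brush with a red handle, lying on the bench. Leave alone
- chisel: stone chisel with blue shank and red guard, about 190 mm long, lying on the bench. Leave alone

How it is judged (in metres and radians):
At the end, for the whole second after the job is handed in: the lever is at rest in the slot of the yellow tile, within about 5 mm of fully home measured at the gate plate (lever_pin within 30 mm of the yellow tile's origin, seen from above) (horizontal distance between lever_pin and tile_yellow below 0.03 m and velocity of joint lane between -0.05 and 0.05 rad/s and velocity of joint throw between -0.05 and 0.05 rad/s); the robot touches nothing.
It fails at once if the lever was taken between the fingers (grasp point within 10 mm of the grip's axis, along the grip, with more than 12 N) (x of the grasp point in the frame of lever_grip between -0.01 and 0.01 m and y of the grasp point in the frame of lever_grip between -0.01 and 0.01 m and z of the grasp point in the frame of lever_grip between -0.045 and 0.045 m and contact force between the fingers and throw above 12 N).
It fails at once if the lever was forced (more than 50 N) (contact force between any of the arm, the fingers and throw above 50 N).
It fails at once if the jar, brush or chisel was lifted or moved by more than 25 mm (distance of any of wax_jar, brush, chisel from where it was at the start of the episode above 0.025 m).
It also fails if it takes over 67 s, if anything falls off the work surface, if the arm or the gripper's body presses on something with over 40 N, if the wrist force passes 120 N, or if a joint passes its speed limit or range.

## Working session

There is one attempt and no reset: what is moved stays moved. The work goes in short steps, Python scripts to look and compute and a tool call to move; the robot and the scene stay as the last step left them, time stands still between calls to the robot, and variables do not carry over. Pictures are saved under pics/ and viewed, at most 10 in all, crops included, and the job is handed in when it is done.

Besides the shell and the picture viewer there is one more tool, called after "Request:" as a command line: name --argument value ..., lists and objects as JSON in quotes. move_arm: Moves the arm, as the interface text tells. Its arguments: {"type":"object","properties":{"increments":{"type":"string"},"newtons":{"type":"number"}},"required":["increments"]}

```bash
mkdir -p pics
cat > h.py <<'E'
from cell import arm
import numpy as np, cv2
def ray(f,u,v):
    T=np.array(f["world_from_camera"]); d=T[:3,:3]@np.array([(u-f["cx"])/f["fx"],(v-f["cy"])/f["fy"],1]); return T[:3,3],d
def atz(f,u,v,z):
    o,d=ray(f,u,v); return o+d*(z-o[2])/d[2]
def proj(f,p):
    T=np.linalg.inv(np.array(f["world_from_camera"])); c=T[:3,:3]@np.array(p)+T[:3,3]; return f["fx"]*c[0]/c[2]+f["cx"],f["fy"]*c[1]/c[2]+f["cy"]
E
python3 - <<'E'
from h import *
for n in("scene","top"):
    f=arm.grab_frame(n); cv2.imwrite(f"pics/{n}0.png",f["image"][:,:,::-1])
    T=np.array(f["world_from_camera"]);print(n,f["fx"],T[:3,3].round(3),T[:3,2].round(2))
    for t in("tile_yellow","tile_red","tile_blue","tile_green","lever_grip","wax_jar","machine","brush","chisel"):
        r=arm.cut_out(t,n)[:2]
        for q in r:
            m=q["pixels"]; ys,xs=np.nonzero(m); 
            if len(xs): print(t,round(q["p"],2),np.round(q["box"]),xs.mean().round(1),ys.mean().round(1),atz(f,xs.mean(),ys.mean(),.122).round(4))
s=arm.read_state();print(s["clock"],s["eef_pos"],s["ee_rot"])
E
```

```text
scene 448.7336536377485 [0.905 0.634 0.577] [-0.47 -0.63 -0.62]
tile_yellow 0.58 [284. 218. 298. 226.] 290.9 219.0 [0.5855 0.0938 0.122 ]
tile_blue 0.54 [316. 189. 332. 193.] 323.2 191.6 [0.4897 0.0563 0.122 ]
tile_blue 0.5 [313. 332. 433. 371.] 368.1 348.5 [0.6565 0.3807 0.122 ]
tile_green 0.68 [300. 220. 313. 227.] 304.9 224.9 [0.5756 0.122  0.122 ]
tile_green 0.5 [316. 186. 333. 196.] 323.1 191.3 [0.4894 0.0556 0.122 ]
lever_grip 0.8 [333. 176. 358. 221.] 343.1 198.0 [0.4732 0.0957 0.122 ]
lever_grip 0.36 [317. 189. 334. 199.] 324.4 191.8 [0.4882 0.0583 0.122 ]
wax_jar 0.83 [371. 249. 407. 310.] 388.2 276.8 [0.5489 0.3002 0.122 ]
machine 0.62 [166. 128. 382. 320.] 277.0 229.7 [0.6206 0.1054 0.122 ]
brush 0.71 [479. 257. 556. 348.] 519.7 306.9 [0.4453 0.451  0.122 ]
chisel 0.91 [310. 331. 432. 368.] 367.6 348.8 [0.6573 0.3807 0.122 ]
chisel 0.58 [301. 222. 312. 227.] 305.1 224.5 [0.5747 0.1214 0.122 ]
top 617.5976998672369 [0.448 0.202 0.998] [ 0.17 -0.01 -0.99]
tile_yellow 0.78 [376. 238. 390. 254.] 380.4 245.2 [0.5846 0.0935 0.122 ]
tile_yellow 0.49 [328. 282. 359. 301.] 341.0 28
[... 509 characters left out ...]
0.4827 0.239  0.122 ]
wax_jar 0.54 [126. 397. 255. 454.] 181.1 425.0 [0.3417 0.3754 0.122 ]
machine 0.72 [296. 168. 583. 369.] 433.7 257.1 [0.5659 0.0177 0.122 ]
machine 0.39 [376. 239. 389. 253.] 380.4 245.1 [0.5849 0.0934 0.122 ]
brush 0.63 [125. 394. 251. 455.] 181.2 425.0 [0.3416 0.3754 0.122 ]
brush 0.31 [374. 238. 388. 253.] 380.0 245.3 [0.5846 0.0941 0.122 ]
chisel 0.74 [202. 200. 260. 313.] 230.9 255.1 [0.5744 0.308  0.122 ]
chisel 0.6 [329. 282. 358. 300.] 340.9 289.7 [0.5219 0.152  0.122 ]
1.0 [ 0.24643177 -0.60151293  0.23135613] [[ 9.25344243e-01  3.79127988e-01  1.88056419e-05]
 [ 3.79127987e-01 -9.25344236e-01 -1.16804369e-04]
 [-2.68821129e-05  1.15213995e-04 -9.99999993e-01]]
```

Run:
```python
import cv2
a=cv2.imread('pics/top0.png')[150:380,200:600]
cv2.imwrite('pics/t1.png',cv2.resize(a,None,fx=2,fy=2,interpolation=cv2.INTER_CUBIC))
```

```text
(no output)
```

View pics/t1.png

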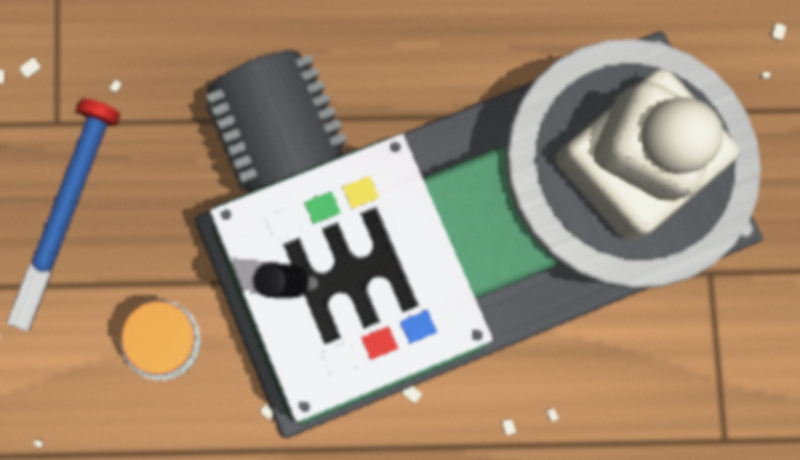

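View pics/scene0.png

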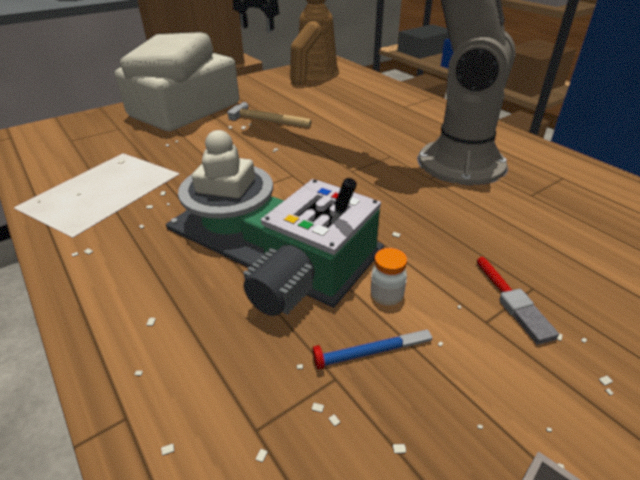

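The yellow tile marks the far slot of the right lane (crop 360,192; full image 380,246). The lever stands in the left lane close to the crossbar, with its rod near crop (310,283), and it leans left. Next I fit the gate frame and the lever tilt.

```bash
cat >> h.py <<'E'
from scipy.optimize import least_squares
YAW=np.radians(21.25); C=np.array([.5254,.103])
Rg=np.array([[np.cos(YAW),-np.sin(YAW)],[np.sin(YAW),np.cos(YAW)]])
def gate(p): return Rg.T@(np.array(p)[:2]-C)
def world(x,y): return C+Rg@np.array([x,y])
def lev(l,t,s):  # point s along lever
    d=np.array([np.tan(t),-np.tan(l),1]); d/=np.linalg.norm(d); q=d*s
    return np.r_[world(q[0],q[1]),.03+q[2]]
def fitlever(show=True):
    obs=[]
    for n in("scene","top"):
        f=arm.grab_frame(n); r=arm.cut_out("lever_grip",n)
        if r and r[0]["p"]>.4:
            ys,xs=np.nonzero(r[0]["pixels"]); obs.append((f,xs.mean(),ys.mean(),n)); 
    g=lambda v:np.concatenate([np.subtract(proj(f,lev(v[0],v[1],.156)),(x,y)) for f,x,y,_ in obs])
    s=least_squares(g,[0,0]); p=lev(*s.x,.155)
    print("lane,throw",s.x.round(3),"res",s.fun.round(1),[o[3] for o in obs],"grip gate",gate(p).round(4),p[2].round(3)); return s.x
def tool():
    s=arm.read_state(); print(round(s["clock"],2),"tcp gate",gate(s["eef_pos"]).round(4),s["eef_pos"][2].round(4),"F",np.round(s["ft_force"],1),"gap",s["finger_gap"]); return s
E
python3 - <<'E'
from h import *
fitlever(); s=tool(); R=s["ee_rot"]; print(np.degrees(np.arctan2(R[1][0],R[0][0])))
for g in [(0,.09,.3)]: print((np.array(R).T@(np.r_[world(*g[:2]),g[2]]-s["eef_pos"])/.2).round(3))
E
```

```text
lane,throw [-0.338  0.088] res [ 1.2 -1.9 -0.6 -1.2] ['scene', 'top'] grip gate [0.0128 0.0513] 0.176
1.2 tcp gate [-0.5153 -0.5555] 0.2314 F [-0.2 -0.8  1. ] gap 1.0027591517217378
22.279031296807084
[ 2.634 -3.181 -0.344]
```

Request:
move_arm --increments "0 0 -0.17 0 0 0.003 1; 0 0 -0.17 0 0 0 1; 0.13 -0.138 0 0 0 0 1; 0.13 -0.138 0 0 0 0 1; 0.13 -0.138 0 0 0 0 1" --newtons 60

```text
clock: 1.62
eef_pos: [0.2895, -0.4954, 0.3]
ee_rot: [[0.933, 0.36, 0.001], [0.36, -0.933, -0.001], [0.001, 0.002, -1.0]]
ft_force: [0.0, 0.6, -0.4]
finger_gap: 0.302
grasp_force: 0.0
```

Request:
move_arm --increments "0.13 -0.138 0 0 0 0 1; 0.13 -0.138 0 0 0 0 1; 0.13 -0.138 0 0 0 0 1; 0.13 -0.138 0 0 0 0 1; 0.13 -0.138 0 0 0 0 1"

```text
clock: 2.03
eef_pos: [0.3609, -0.3187, 0.2996]
ee_rot: [[0.932, 0.361, 0.001], [0.361, -0.932, -0.001], [0.0, 0.001, -1.0]]
ft_force: [1.3, -0.1, 0.3]
finger_gap: -0.005
grasp_force: 0.0
```

Request:
move_arm --increments "0.13 -0.138 0 0 0 0 1; 0.13 -0.138 0 0 0 0 1; 0.13 -0.138 0 0 0 0 1; 0.13 -0.138 0 0 0 0 1; 0.13 -0.138 0 0 0 0 1"

```text
clock: 2.45
eef_pos: [0.4321, -0.143, 0.2997]
ee_rot: [[0.932, 0.361, 0.001], [0.361, -0.932, -0.001], [0.001, 0.001, -1.0]]
ft_force: [1.0, -0.4, -0.5]
finger_gap: -0.003
grasp_force: 0.0
```

Run:
```python
from h import *
s=tool(); R=s["ee_rot"]; print(np.degrees(np.arctan2(R[1][0],R[0][0])),R[2][2])
```

```text
2.45 tcp gate [-0.1761 -0.1955] 0.2997 F [ 1.  -0.4 -0.5] gap -0.0026085727497812392
21.187801422479005 -0.9999993088390549
```

Request:
move_arm --increments "0.13 -0.13 0 0 0 0 1; 0.13 -0.13 0 0 0 0 1; 0.13 -0.13 0 0 0 0 1; 0.13 -0.13 0 0 0 0 1; 0.13 -0.13 0 0 0 0 1"

```text
clock: 2.87
eef_pos: [0.5064, 0.0251, 0.2997]
ee_rot: [[0.932, 0.361, 0.001], [0.361, -0.932, -0.0], [0.001, 0.001, -1.0]]
ft_force: [0.6, -0.4, -0.7]
finger_gap: -0.002
grasp_force: 0.0
```

Request:
move_arm --increments "0.13 -0.13 0 0 0 0 1; 0.13 -0.13 0 0 0 0 1; 0.13 -0.13 0 0 0 0 1; 0 0 0 0 0 0 1; 0 0 0 0 0 0 1"

```text
clock: 3.28
eef_pos: [0.5504, 0.127, 0.299]
ee_rot: [[0.931, 0.366, -0.001], [0.366, -0.931, 0.001], [-0.0, -0.001, -1.0]]
ft_force: [-0.3, -1.0, -0.0]
finger_gap: -0.003
grasp_force: 0.0
```

Run:
```python
from h import *
s=tool(); fitlever()
```

```text
3.28 tcp gate [0.032  0.0133] 0.299 F [-0.3 -1.  -0. ] gap -0.002621927059677584
lane,throw [-0.337  0.088] res [ 1.1 -2.4 -0.9 -1.2] ['scene', 'top'] grip gate [0.0128 0.0511] 0.176
```

Request:
move_arm --increments "0.07 -0.1 0 0 0 0 1; 0.07 -0.09 0 0 0 0 1; 0 0 0.1 0 0 0 1; 0 0 0.18 0 0 0 1; 0 0 0.18 0 0 0 1"

```text
clock: 3.9
eef_pos: [0.5641, 0.169, 0.2078]
ee_rot: [[0.933, 0.36, 0.004], [0.36, -0.933, 0.0], [0.004, 0.002, -1.0]]
ft_force: [0.4, -0.2, -0.7]
finger_gap: -0.005
grasp_force: 0.0
```

Request:
move_arm --increments "0 0 0.1 0 0 0 1; 0 0 0.07 0 0 0 1; 0 0 0 0 0 0 1; 0 0 0 0 0 0 1"

```text
clock: 4.23
eef_pos: [0.5628, 0.1684, 0.1731]
ee_rot: [[0.933, 0.36, -0.001], [0.36, -0.933, -0.001], [-0.001, 0.001, -1.0]]
ft_force: [1.7, 0.7, 0.6]
finger_gap: -0.001
grasp_force: 0.0
```

Run:
```python
from h import *
s=tool(); f=arm.grab_frame("top"); cv2.imwrite("pics/t2.png",cv2.resize(f["image"][170:370,240:460,::-1],None,fx=2.5,fy=2.5))
```

```text
4.23 tcp gate [0.0585 0.0474] 0.1731 F [1.7 0.7 0.6] gap -0.0006338012489719277
```

View pics/t2.png

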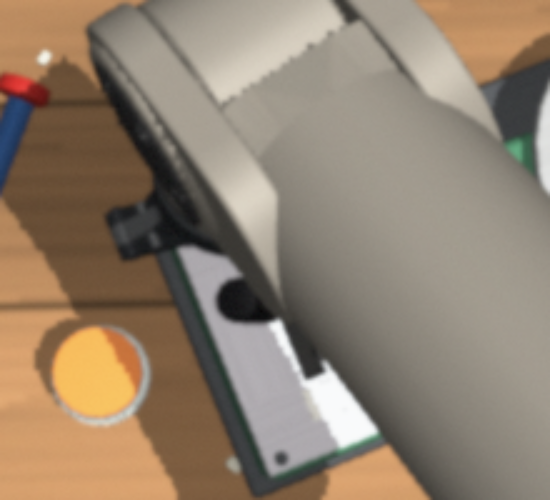

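Request:
move_arm --increments "-0.03 -0.01 0 0 0 0 1; -0.03 -0.01 0 0 0 0 1; -0.02 0 0 0 0 0 1; -0.015 0 0 0 0 0 1; -0.015 0 0 0 0 0 1"

```text
clock: 4.7
eef_pos: [0.5407, 0.1656, 0.1738]
ee_rot: [[0.932, 0.362, 0.001], [0.362, -0.932, -0.0], [0.001, 0.001, -1.0]]
ft_force: [-0.0, 0.2, 0.3]
finger_gap: -0.001
grasp_force: 0.0
```

Request:
move_arm --increments "-0.015 0 0 0 0 0 1; -0.015 0 0 0 0 0 1; -0.015 0 0 0 0 0 1; -0.01 0 0 0 0 0 1; 0 0 0 0 0 0 1"

```text
clock: 5.12
eef_pos: [0.5308, 0.162, 0.1737]
ee_rot: [[0.932, 0.362, 0.001], [0.362, -0.932, 0.0], [0.001, 0.0, -1.0]]
ft_force: [2.3, 1.9, 2.5]
finger_gap: 0.003
grasp_force: 1.0
```

Run:
```python
from h import *
s=tool(); fitlever()
```

```text
5.12 tcp gate [0.0264 0.053 ] 0.1737 F [2.3 1.9 2.5] gap 0.0030693880606319736Traceback (most recent call last):
  File "<stdin>", line 2, in <module>
  File "h.py", line 24, in fitlever
    s=least_squares(g,[0,0]); p=lev(*s.x,.155)
    return func(*args, **kwargs)
    vector_fun = VectorFunction(
        fun_wrapped,
    ...<6 lines>...
        workers=workers
    )
    self._update_fun()
    ~~~~~~~~~~~~~~~~^^
    self.f = self.fun_wrapped(xp_copy(self.x))
             ~~~~~~~~~~~~~~~~^^^^^^^^^^^^^^^^^
    return np.atleast_1d(self.fun(x))
                         ~~~~~~~~^^^
    return self.f(x, *self.args, **self.kwargs)
           ~~~~~~^^^^^^^^^^^^^^^^^^^^^^^^^^^^^^
  File "h.py", line 23, in <lambda>
    g=lambda v:np.concatenate([np.subtract(proj(f,lev(v[0],v[1],.156)),(x,y)) for f,x,y,_ in obs])
               ~~~~~~~~~~~~~~^^^^^^^^^^^^^^^^^^^^^^^^^^^^^^^^^^^^^^^^^^^^^^^^^^^^^^^^^^^^^^^^^^^^^
ValueError: need at least one array to concatenate
```

Request:
move_arm --increments "-0.01 0 0 0 0 0 1; -0.006 0 0 0 0 0 1; 0 0 0 0 0 0 1"

```text
clock: 5.57
eef_pos: [0.5275, 0.1605, 0.1732]
ee_rot: [[0.932, 0.362, -0.0], [0.362, -0.932, -0.0], [-0.0, 0.0, -1.0]]
ft_force: [1.9, 1.3, 0.6]
finger_gap: -0.001
grasp_force: 1.0
```

Run:
```python
from h import *
s=tool()
```

```text
5.57 tcp gate [0.0228 0.0529] 0.1732 F [1.9 1.3 0.6] gap -0.0007883924600338473
```

Request:
move_arm --increments "0.1 0 0 0 0 0 1; 0.02 0 -0.1 0 0 0 1; 0 0 -0.18 0 0 0 1; 0 -0.1 -0.18 0 0 0 1; 0 -0.16 0 0 0 0 1"

```text
clock: 5.98
eef_pos: [0.5355, 0.2153, 0.2713]
ee_rot: [[0.935, 0.354, 0.009], [0.354, -0.935, 0.0], [0.009, 0.003, -1.0]]
ft_force: [0.6, 1.5, 0.7]
finger_gap: -0.0
grasp_force: 0.0
```

Request:
move_arm --increments "0 -0.15 0 0 0 0 1; 0 0 0 0 0 0 1; 0 0 0 0 0 0 1"

```text
clock: 6.23
eef_pos: [0.5182, 0.2471, 0.2646]
ee_rot: [[0.931, 0.366, -0.002], [0.366, -0.931, -0.001], [-0.003, 0.0, -1.0]]
ft_force: [0.1, -0.9, -1.1]
finger_gap: -0.002
grasp_force: 0.0
```

Run:
```python
from h import *
s=tool(); fitlever()
```

```text
6.23 tcp gate [0.0456 0.1369] 0.2646 F [ 0.1 -0.9 -1.1] gap -0.0024505033868500344
lane,throw [-1.375  0.814] res [-0.  0.] ['scene'] grip gate [0.0313 0.1489] 0.06
```

Run:
```python
from h import *
a=[]
for n in("scene","top"):
    f=arm.grab_frame(n); im=f["image"][:,:,::-1].copy()
    for t in(0,.1,-.1):
        for s_ in(.125,.187):
            u,v=proj(f,lev(-.338,t,s_)); print(n,t,s_,round(u,1),round(v,1))
    c=im[150:270,240:400] if n=="scene" else im[230:350,290:450]
    a.append(cv2.resize(c,None,fx=2.5,fy=2.5,interpolation=cv2.INTER_CUBIC))
cv2.imwrite("pics/b3.png",np.hstack(a))
```

```text
scene 0 0.125 342.7 204.4
scene 0 0.187 354.5 178.0
scene 0.1 0.125 339.1 208.0
scene 0.1 0.187 348.8 183.3
scene -0.1 0.125 346.2 201.4
scene -0.1 0.187 359.7 173.6
top 0 0.125 349.7 296.3
top 0 0.187 338.1 299.0
top 0.1 0.125 346.5 288.4
top 0.1 0.187 332.9 286.2
top -0.1 0.125 353.2 304.2
top -0.1 0.187 343.6 311.7
```

View pics/b3.png

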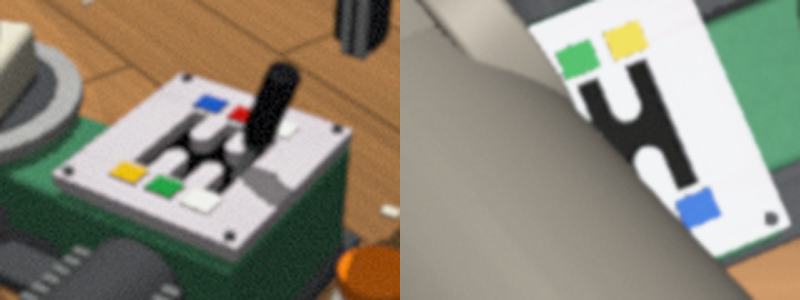

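Scene crop: the grip now runs from (285,72) to (260,140), full-frame (354,179) to (344,206). That matches a throw of 0, so the lever is in the crossbar. Next I go to its left side.

Request:
move_arm --increments "-0.11 0.03 0 0 0 0 1; -0.11 0.03 0 0 0 0 1; 0 0.02 0.15 0 0 0 1; 0 0 0.16 0 0 0 1; 0 0 0.12 0 0 0 1"

```text
clock: 6.95
eef_pos: [0.4849, 0.2129, 0.1777]
ee_rot: [[0.933, 0.359, -0.0], [0.359, -0.933, -0.002], [-0.001, 0.001, -1.0]]
ft_force: [-0.1, -0.9, -0.0]
finger_gap: -0.0
grasp_force: 0.0
```

Request:
move_arm --increments "0 0 0.05 0 0 0 1; 0 0 0 0 0 0 1; 0 0 0 0 0 0 1"

```text
clock: 7.2
eef_pos: [0.4856, 0.2149, 0.1697]
ee_rot: [[0.933, 0.361, 0.0], [0.361, -0.933, 0.0], [0.0, -0.0, -1.0]]
ft_force: [0.3, -0.6, 1.2]
finger_gap: -0.003
grasp_force: 0.0
```

Run:
```python
from h import *
s=tool()
```

```text
7.2 tcp gate [0.0035 0.1187] 0.1697 F [ 0.3 -0.6  1.2] gap -0.0030716266969964953
```

Request:
move_arm --increments "-0.015 0.05 0 0 0 0 1; 0 0.05 0 0 0 0 1; 0 0.03 0 0 0 0 1; 0 0.02 0 0 0 0 1; 0 0.02 0 0 0 0 1"

```text
clock: 7.62
eef_pos: [0.4954, 0.1826, 0.1704]
ee_rot: [[0.933, 0.361, 0.002], [0.361, -0.933, 0.002], [0.002, -0.002, -1.0]]
ft_force: [-2.1, 4.6, 4.3]
finger_gap: -0.003
grasp_force: 2.4
```

Request:
move_arm --increments "0 0.02 0 0 0 0 1; 0 0.02 0 0 0 0 1; 0 0.02 0 0 0 0 1; 0 0.02 0 0 0 0 1; 0 0.02 0 0 0 0 1"

```text
clock: 8.03
eef_pos: [0.5031, 0.1659, 0.1715]
ee_rot: [[0.932, 0.363, 0.003], [0.363, -0.932, 0.003], [0.004, -0.002, -1.0]]
ft_force: [-4.5, 6.4, 15.2]
finger_gap: 0.001
grasp_force: 9.1
```

Run:
```python
from h import *
s=tool()
```

```text
8.03 tcp gate [0.002  0.0667] 0.1715 F [-4.5  6.4 15.2] gap 0.0013768436135533745
```

Request:
move_arm --increments "0 0.02 -0.005 0 0 0 1; 0 0.02 -0.005 0 0 0 1; 0 0.02 -0.004 0 0 0 1; 0 0.02 0 0 0 0 1; 0 0.02 0 0 0 0 1"

```text
clock: 8.45
eef_pos: [0.5116, 0.1474, 0.1759]
ee_rot: [[0.932, 0.363, 0.007], [0.363, -0.932, 0.003], [0.007, -0.001, -1.0]]
ft_force: [-3.8, 5.8, 21.1]
finger_gap: -0.0
grasp_force: 11.5
```

Run:
```python
from h import *
s=tool(); f=arm.grab_frame("scene"); cv2.imwrite("pics/s4.png",cv2.resize(f["image"][130:290,220:420,::-1],None,fx=3,fy=3,interpolation=cv2.INTER_CUBIC))
```

```text
8.45 tcp gate [0.0033 0.0464] 0.1759 F [-3.8  5.8 21.1] gap -0.00010133807860832343
```

View pics/s4.png

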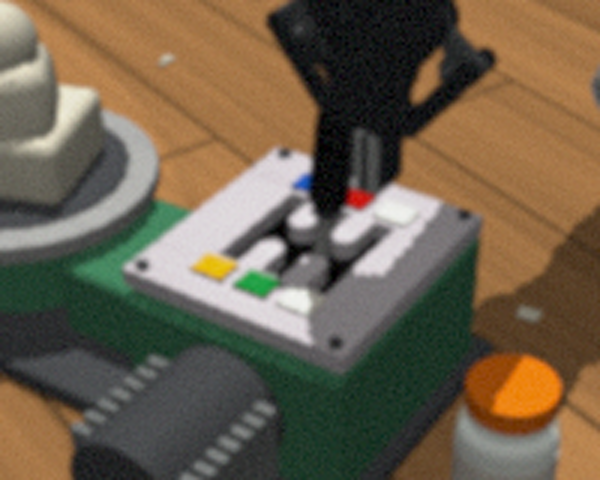

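The rod is in the crossbar, about midway between the left and middle lanes (crop 322,235). The upward force on the tool is unnecessary, so I raise the tool a little before going on.

Request:
move_arm --increments "-0.005 -0.005 -0.03 0 0 0 1; -0.005 0 -0.03 0 0 0 1; 0 0 0 0 0 0 1"

```text
clock: 8.75
eef_pos: [0.5069, 0.1443, 0.1844]
ee_rot: [[0.932, 0.361, 0.0], [0.361, -0.932, -0.001], [-0.0, 0.001, -1.0]]
ft_force: [-0.9, 2.4, 2.3]
finger_gap: 0.001
grasp_force: 1.1
```

Request:
move_arm --increments "0 0.02 0 0 0 0 1; 0 0.02 0 0 0 0 1; 0 0.02 0 0 0 0 1"

```text
clock: 9.0
eef_pos: [0.5112, 0.1332, 0.1837]
ee_rot: [[0.932, 0.362, -0.001], [0.362, -0.932, -0.0], [-0.001, 0.0, -1.0]]
ft_force: [0.3, 2.8, 1.4]
finger_gap: -0.001
grasp_force: 1.2
```

Run:
```python
from h import *
s=tool()
```

```text
9.0 tcp gate [-0.0023  0.0333] 0.1837 F [0.3 2.8 1.4] gap -0.001230188189127995
```

Request:
move_arm --increments "0.005 0.02 0 0 0 0 1; 0 0.02 0 0 0 0 1; 0 0.02 0 0 0 0 1; 0 0.02 0 0 0 0 1; 0 0.02 0 0 0 0 1"

```text
clock: 9.42
eef_pos: [0.5193, 0.1149, 0.1838]
ee_rot: [[0.932, 0.361, -0.001], [0.361, -0.932, -0.0], [-0.001, 0.0, -1.0]]
ft_force: [-2.0, 1.3, 1.3]
finger_gap: -0.001
grasp_force: 1.2
```

Request:
move_arm --increments "0 0.02 0 0 0 0 1; 0 0.02 0 0 0 0 1; 0 0.02 0 0 0 0 1; 0 0.02 0 0 0 0 1"

```text
clock: 9.75
eef_pos: [0.5249, 0.1, 0.1836]
ee_rot: [[0.932, 0.362, -0.001], [0.362, -0.932, -0.0], [-0.001, -0.0, -1.0]]
ft_force: [-1.6, 2.2, -0.5]
finger_gap: -0.001
grasp_force: 1.0
```

Run:
```python
from h import *
s=tool()
```

```text
9.75 tcp gate [-0.0015 -0.0026] 0.1836 F [-1.6  2.2 -0.5] gap -0.0005707259936518843
```

Request:
move_arm --increments "0.004 0.02 0 0 0 0 1; 0 0.02 0 0 0 0 1; 0 0.02 0 0 0 0 1; 0 0.02 0 0 0 0 1; 0 0.015 0 0 0 0 1"

```text
clock: 10.17
eef_pos: [0.5333, 0.0827, 0.1841]
ee_rot: [[0.932, 0.361, 0.001], [0.361, -0.932, -0.0], [0.001, 0.0, -1.0]]
ft_force: [-1.1, 1.9, -0.6]
finger_gap: -0.001
grasp_force: 0.8
```

Request:
move_arm --increments "0 0.01 0 0 0 0 1; 0 0.01 0 0 0 0 1; 0 0 0 0 0 0 1"

```text
clock: 10.42
eef_pos: [0.5346, 0.0789, 0.1842]
ee_rot: [[0.933, 0.361, 0.001], [0.361, -0.933, -0.0], [0.0, 0.001, -1.0]]
ft_force: [-0.6, 1.3, -0.3]
finger_gap: 0.001
grasp_force: 0.6
```

Run:
```python
from h import *
s=tool(); f=arm.grab_frame("scene"); cv2.imwrite("pics/s5.png",cv2.resize(f["image"][130:290,220:420,::-1],None,fx=3,fy=3,interpolation=cv2.INTER_CUBIC))
```

```text
10.42 tcp gate [-0.0001 -0.0258] 0.1842 F [-0.6  1.3 -0.3] gap 0.0009607684962755912
```

View pics/s5.png

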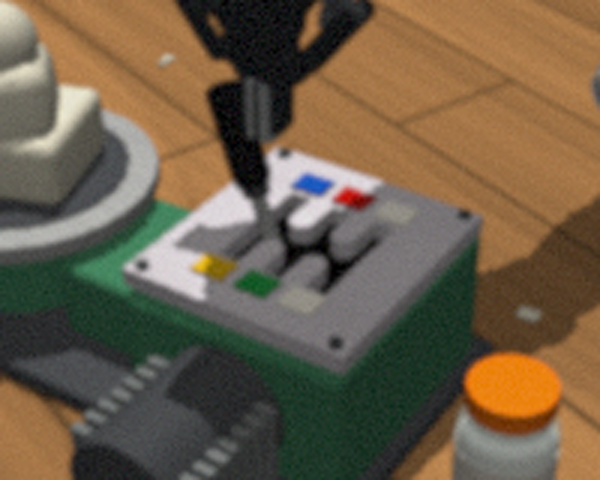

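The lever leans right and its rod is at the right lane (crop 265,215). A small further push will seat it against the side stop.

Request:
move_arm --increments "0 0.01 0 0 0 0 1; 0 0.01 0 0 0 0 1; 0 0 0 0 0 0 1"

```text
clock: 10.72
eef_pos: [0.5359, 0.0753, 0.1841]
ee_rot: [[0.932, 0.361, 0.0], [0.361, -0.932, -0.0], [0.0, 0.0, -1.0]]
ft_force: [-0.3, 1.6, -0.5]
finger_gap: -0.002
grasp_force: 0.6
```

Run:
```python
from h import *
s=tool()
```

```text
10.72 tcp gate [-0.0003 -0.0296] 0.1841 F [-0.3  1.6 -0.5] gap -0.001691792783416894
```

Request:
move_arm --increments "0 0.01 0 0 0 0 1; 0 0.01 0 0 0 0 1; 0 0 0 0 0 0 1"

```text
clock: 10.97
eef_pos: [0.5373, 0.0714, 0.184]
ee_rot: [[0.933, 0.361, 0.0], [0.361, -0.933, -0.0], [-0.0, 0.0, -1.0]]
ft_force: [-0.2, 0.3, -0.1]
finger_gap: -0.001
grasp_force: 0.6
```

Run:
```python
from h import *
s=tool()
```

```text
10.97 tcp gate [-0.0003 -0.0338] 0.184 F [-0.2  0.3 -0.1] gap -0.0011562692438889849
```

Request:
move_arm --increments "0 0.01 0 0 0 0 1; 0 0.01 0 0 0 0 1; 0 0 0 0 0 0 1"

```text
clock: 11.22
eef_pos: [0.5384, 0.0687, 0.184]
ee_rot: [[0.932, 0.361, -0.001], [0.361, -0.932, 0.001], [-0.0, -0.001, -1.0]]
ft_force: [-1.1, 3.8, 0.2]
finger_gap: 0.002
grasp_force: 1.7
```

Run:
```python
from h import *
s=tool(); f=arm.grab_frame("scene"); cv2.imwrite("pics/s6.png",cv2.resize(f["image"][150:250,250:350,::-1],None,fx=5,fy=5,interpolation=cv2.INTER_CUBIC))
for l in(.25,.3,.345): print(l,[np.subtract(proj(f,lev(l,0,q)),(250,150)).round(1)*5 for q in(.09,.125)])
```

```text
11.22 tcp gate [-0.0003 -0.0366] 0.184 F [-1.1  3.8  0.2] gap 0.001700566324873233
0.25 [array([310., 290.]), array([287., 203.])]
0.3 [array([300., 289.]), array([273., 202.])]
0.345 [array([291. , 288.5]), array([261., 202.])]
```

View pics/s6.png

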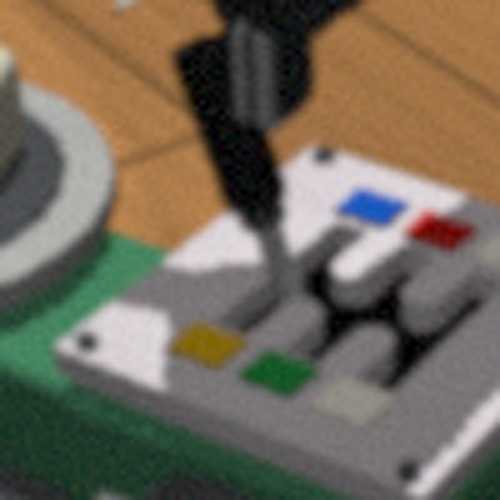

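The rod is at the crossbar end of the right lane (crop 288,290) and the grip's bottom is at (262,215). Both match lane = 0.345, and the force has risen against the stop. Next I go round to the near side of the grip.

Request:
move_arm --increments "0 -0.08 0 0 0 0 1; -0.1 -0.03 0 0 0 0 1; -0.15 0 0.02 0 0 0 1; -0.04 0.08 0.01 0 0 0 1; 0 0.11 0 0 0 0 1"

```text
clock: 11.68
eef_pos: [0.4877, 0.0317, 0.1778]
ee_rot: [[0.931, 0.365, -0.002], [0.365, -0.931, -0.003], [-0.003, 0.002, -1.0]]
ft_force: [0.0, 0.2, -0.5]
finger_gap: 0.002
grasp_force: 0.0
```

Request:
move_arm --increments "0 0 0 0 0 0 1; 0 0 0 0 0 0 1"

```text
clock: 11.85
eef_pos: [0.491, 0.0302, 0.1784]
ee_rot: [[0.934, 0.358, 0.001], [0.358, -0.934, -0.002], [0.0, 0.002, -1.0]]
ft_force: [-0.5, 0.9, -0.4]
finger_gap: 0.001
grasp_force: 0.0
```

Run:
```python
from h import *
s=tool()
```

```text
11.85 tcp gate [-0.0585 -0.0553] 0.1784 F [-0.5  0.9 -0.4] gap 0.0011579100282822336
```

Request:
move_arm --increments "0.05 0 0 0 0 0 1; 0.05 0 0 0 0 0 1; 0.05 0 0 0 0 0 1; 0.02 0 0 0 0 0 1; 0.02 0 0 0 0 0 1"

```text
clock: 12.27
eef_pos: [0.5262, 0.047, 0.178]
ee_rot: [[0.932, 0.363, -0.001], [0.363, -0.932, -0.0], [-0.001, -0.0, -1.0]]
ft_force: [-2.5, -0.9, 2.2]
finger_gap: -0.001
grasp_force: 1.2
```

Request:
move_arm --increments "0.02 0 0 0 0 0 1; 0.02 0 0 0 0 0 1; 0.02 0 0 0 0 0 1; 0.02 0 0 0 0 0 1; 0 0 0 0 0 0 1"

```text
clock: 12.68
eef_pos: [0.541, 0.0525, 0.1778]
ee_rot: [[0.932, 0.362, -0.0], [0.362, -0.932, 0.001], [0.0, -0.001, -1.0]]
ft_force: [-0.8, 0.5, 0.1]
finger_gap: 0.004
grasp_force: 0.7
```

Run:
```python
from h import *
s=tool()
```

```text
12.68 tcp gate [-0.0038 -0.0527] 0.1778 F [-0.8  0.5  0.1] gap 0.003546949214291369
```

Request:
move_arm --increments "0.02 0 0 0 0 0 1; 0.02 0 0 0 0 0 1; 0.02 0 0 0 0 0 1; 0.02 0 0 0 0 0 1; 0.02 0 0 0 0 0 1"

```text
clock: 13.1
eef_pos: [0.5596, 0.0591, 0.1779]
ee_rot: [[0.932, 0.361, -0.0], [0.361, -0.932, -0.0], [-0.0, 0.0, -1.0]]
ft_force: [-1.4, 0.1, -0.8]
finger_gap: -0.003
grasp_force: 0.9
```

Request:
move_arm --increments "0.01 0 0 0 0 0 1; 0.01 0 0 0 0 0 1; 0.01 0 0 0 0 0 1; 0 0 0 0 0 0 1"

```text
clock: 13.43
eef_pos: [0.5655, 0.0614, 0.1782]
ee_rot: [[0.932, 0.362, 0.001], [0.362, -0.932, 0.0], [0.001, 0.0, -1.0]]
ft_force: [-1.8, -0.1, -0.0]
finger_gap: -0.0
grasp_force: 0.6
```

Run:
```python
from h import *
s=tool()
```

```text
13.43 tcp gate [ 0.0223 -0.0533] 0.1782 F [-1.8 -0.1 -0. ] gap -0.0004152153538993286
```

Continue in small steps until the stop is felt.

Request:
move_arm --increments "0.01 0 0 0 0 0 1; 0.01 0 0 0 0 0 1; 0 0 0 0 0 0 1"

```text
clock: 13.68
eef_pos: [0.5691, 0.0629, 0.1782]
ee_rot: [[0.932, 0.362, 0.001], [0.362, -0.932, 0.0], [0.001, 0.0, -1.0]]
ft_force: [-2.4, -0.9, -0.0]
finger_gap: -0.001
grasp_force: 0.7
```

Request:
move_arm --increments "0.01 0 0 0 0 0 1; 0.01 0 0 0 0 0 1; 0 0 0 0 0 0 1"

```text
clock: 13.93
eef_pos: [0.5728, 0.0644, 0.1782]
ee_rot: [[0.932, 0.362, 0.001], [0.362, -0.932, 0.0], [0.001, 0.0, -1.0]]
ft_force: [-1.6, -1.2, 0.4]
finger_gap: -0.0
grasp_force: 0.6
```

Run:
```python
from h import *
s=tool()
```

```text
13.93 tcp gate [ 0.0302 -0.0532] 0.1782 F [-1.6 -1.2  0.4] gap -0.0001716881967926686
```

Request:
move_arm --increments "0.01 0 0 0 0 0 1; 0.01 0 0 0 0 0 1; 0 0 0 0 0 0 1"

```text
clock: 14.18
eef_pos: [0.5762, 0.0657, 0.178]
ee_rot: [[0.932, 0.362, -0.0], [0.362, -0.932, -0.0], [-0.0, 0.0, -1.0]]
ft_force: [-1.8, -1.3, 0.1]
finger_gap: 0.001
grasp_force: 1.1
```

Run:
```python
from h import *
s=tool(); f=arm.grab_frame("scene"); cv2.imwrite("pics/s7.png",cv2.resize(f["image"][150:250,250:350,::-1],None,fx=5,fy=5,interpolation=cv2.INTER_CUBIC))
for l in(.25,.3,.335): print(l,[np.subtract(proj(f,lev(.34,l,q)),(250,150)).round(1)*5 for q in(.09,.125,.187)])
```

```text
14.18 tcp gate [ 0.0338 -0.0531] 0.178 F [-1.8 -1.3  0.1] gap 0.0005987555324679102
0.25 [array([261. , 323.5]), array([217. , 249.5]), array([133.5, 109. ])]
0.3 [array([255.5, 332. ]), array([209. , 261.5]), array([120. , 126.5])]
0.335 [array([251.5, 338. ]), array([203., 270.]), array([110.5, 139.5])]
```

View pics/s7.png

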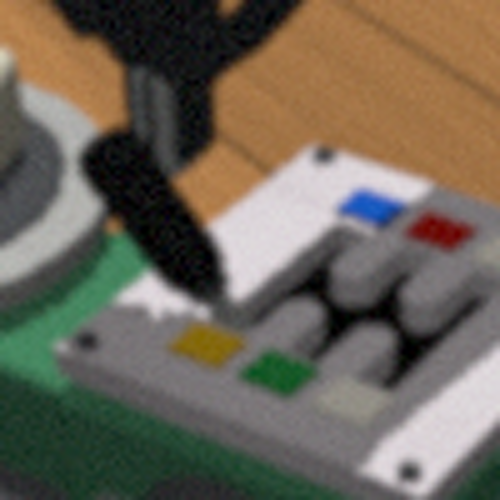

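The lever is in the yellow slot and close to home (rod at crop 228,310, grip top at 105,150). A little more push should bring the stop.

Request:
move_arm --increments "0.01 0 0 0 0 0 1; 0.01 0 0 0 0 0 1; 0 0 0 0 0 0 1"

```text
clock: 14.48
eef_pos: [0.5787, 0.0668, 0.1774]
ee_rot: [[0.932, 0.362, -0.003], [0.362, -0.932, -0.001], [-0.003, -0.0, -1.0]]
ft_force: [-5.5, -0.6, -0.6]
finger_gap: 0.001
grasp_force: 2.2
```

Run:
```python
from h import *
s=tool()
```

```text
14.48 tcp gate [ 0.0366 -0.0531] 0.1774 F [-5.5 -0.6 -0.6] gap 0.0010954935778115567
```

Stop felt (force is rising). I give one more small push, then retreat and move clear.

Request:
move_arm --increments "0.008 0 0 0 0 0 1; 0.005 0 0 0 0 0 1; 0 0 0 0 0 0 1"

```text
clock: 14.73
eef_pos: [0.5802, 0.0675, 0.177]
ee_rot: [[0.932, 0.362, -0.005], [0.362, -0.932, -0.001], [-0.005, -0.0, -1.0]]
ft_force: [-6.0, -2.2, -0.6]
finger_gap: -0.001
grasp_force: 2.9
```

Request:
move_arm --increments "-0.1 0 0 0 0 0 1; -0.18 0 0 0 0 0 1; -0.15 0 -0.1 0 0 0 1; -0.1 0 -0.15 0 0 0 1; -0.1 0 -0.15 0 0 0 1"

```text
clock: 15.15
eef_pos: [0.4646, 0.0223, 0.2591]
ee_rot: [[0.932, 0.362, 0.003], [0.362, -0.932, 0.0], [0.002, 0.001, -1.0]]
ft_force: [0.6, -0.6, 1.4]
finger_gap: -0.003
grasp_force: 0.0
```

Request:
move_arm --increments "-0.1 0.1 0 0 0 0 1; -0.1 0.1 0 0 0 0 1; 0 0 0 0 0 0 1; 0 0 0 0 0 0 1; 0 0 0 0 0 0 1"

```text
clock: 15.57
eef_pos: [0.4434, -0.0286, 0.2588]
ee_rot: [[0.932, 0.362, 0.004], [0.362, -0.932, 0.0], [0.003, 0.001, -1.0]]
ft_force: [0.1, 0.0, 0.0]
finger_gap: -0.0
grasp_force: 0.0
```

Run:
```python
from h import *
s=tool(); 
try: v=fitlever(); print("pin-yellow",np.linalg.norm(lev(*v,.084)[:2]-np.array([.5846,.0935])))
except Exception as e: print(e)
a=[]
for n in("scene","top"):
    f=arm.grab_frame(n); c=f["image"][150:250,250:350,::-1] if n=="scene" else f["image"][220:320,330:430,::-1]
    a.append(cv2.resize(c,None,fx=4,fy=4,interpolation=cv2.INTER_CUBIC))
cv2.imwrite("pics/b8.png",np.hstack(a))
```

```text
15.57 tcp gate [-0.1241 -0.0929] 0.2588 F [0.1 0.  0. ] gap -5.763677032684015e-05
lane,throw [0.336 0.352] res [-0.1 -2.1 -0.5 -1.2] ['scene', 'top'] grip gate [ 0.0507 -0.0483] 0.168
pin-yellow 0.02458364543611772
```

View pics/b8.png

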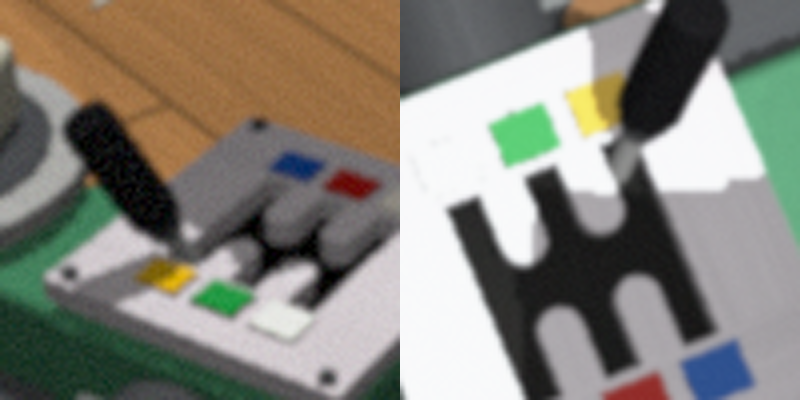

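The lever is fully home in the yellow slot: the rod is at the slot end beside the yellow tile (top crop 625,160), measured 24.6 mm from the tile. The arm is clear of everything.

```bash
python3 -c "
from cell import arm; print(arm.job_done())"
```

```text
the job is handed in; nothing more can be done
None
```

The lever is fully home in the yellow slot (lever_pin measured 24.6 mm from the tile, limit 30 mm), released with the arm clear, and the job is handed in at about 16 s; the hand-in returned no verdict.

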